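Find the hidden catch and reset the power unit

ROBOT

A 6-joint arm with a two-finger parallel gripper is mounted at the origin on the work surface; the furniture and walls round the work are solid. World frame = base frame: x ahead of the robot, y to its left, z up, the work surface at z = 0. Lengths are in m, angles in rad, forces in N, time in s.
With the tool pointing down it reaches from about 0.3 to 0.775 m from the base axis. Payload 14.6 kg.
Tool frame: the origin (TCP) lies midway between the tips of the shut fingers; the grasp point (between the pads) lies 19 mm behind it; z points along the fingers, y is the line along which they close (so a half turn about z gives the same grasp; the last joint's range is limited). The gripper opens to 94 mm and grips with 3 to 60 N. Pads are 16 mm wide; open, the fingers measure 119 mm over their backs; the gripper's body (75 mm by 177 mm) begins 78 mm behind the grasp point.
Start: joints at [1.085, 0.3, 1.521, -0, 1.321, -0.067], TCP at [0.224, 0.502, 0.205] pointing down, gripper open.
Joint ranges: [-3.03, 3.03], [-0.79, 2.21], [0.23, 2.52], [-1.04, 4.18], [0, 3.07], [-2.55, 2.55]. Speed limits (rad/s): [2.22, 2.22, 2.57, 3.14, 3.14, 3.14].

INTERFACE

Orientations are given as [roll, pitch, yaw] about the fixed x, y, z axes, in that order (R = Rz(yaw) Ry(pitch) Rx(roll)).
In Python, from station import * gives the robot as it stands.
- The arm moves only by the tool send_rows, never from a script. Its argument "targets" is a list of rows, each an object of numbers: "x", "y", "z": the shift along the world's x, y, z in units of 0.2 m (1.0 is 0.2 m); "spin": the turn about the world's z in units of pi/2 rad (1.0 is pi/2 rad); "claw": the finger opening in mm, from 0 to 94. A call has 1 to 20 rows; each row shifts and turns the commanded pose from where the row before left it; what a row does not reach is not made up. A row lasts 1/10 s, in which the tool goes at most 50 mm and 8.59 degrees, less where a joint would pass 70% of its speed; a pose out of reach is approached as far as the arm can. A call with a number of a shift or a turn outside -1 to 1 is refused whole. A call with a gripper value outside its range is refused whole. The fingers move at their own pace and stop on an object; "force" is the grip in N (left out, the last holds). Time passes only in rows, so rows that do not move let the fingers close. It gives the time, the measured TCP pose, the force, the opening and the grip force at its end, in the units of the state.
- get_obs(): the state, without advancing time (a new reading comes with each control period).
- camera(name): name is "side" or "top" or "wrist"; returns the picture (384x512x3 uint8, blue, green, red); there is no depth.
- camera_model(name): a dict with "fovy" (degrees; the focal length in pixels is half the picture's height over the tangent of half this angle, whatever the lens; pixels are square), "cx", "cy" (the principal point, pixels), "T" (4x4, takes a point from camera to world coordinates). Camera axes: x right, y down, z forward; pixel columns grow to the right and rows downward; lengths in m; the calibration is good to about 2 mm. A picture is of the moment at which its call begins: read the wrist's pose just before it. camera_model takes no time and is no camera call; for the wrist camera it gives the pose at the moment of the call.
- hand_in(): hands the job in; it is judged then, once.
The state is a dict: "time_s": time; "qpos": joint angles; "joint_vel": joint speeds; "tau": joint torques, N m; "ee_pos": TCP position; "eef_rot": TCP orientation; "force": force on the tool from outside, world axes, zero at the start; "moment": the same for the moment, N m; "grip_width": finger opening in m; "grip_force": force on a finger pad.
Only numpy, scipy, OpenCV 4.12 (cv2) and the standard library are available. Lean on these libraries where they do the work, as an engineer would, in place of code of your own. Each camera call takes 0.05 s, during which the arm holds its last target. There are 200 camera calls.

TASK

The bench power unit has tripped, and its reset button is under a spring-loaded sliding cover held by a concealed catch: one of the six identical flush square plates on its top. Feel over the plates with the fingertips until you find the one that gives, press it in so that the cover springs fully open, let it come back up, and then push the uncovered reset button fully in. Pick nothing up, and leave the tools and other things around the unit where they are.

Things in the scene. Friction and masses are not known exactly. Their poses are not given: they have to be found in the camera images.
- power_unit: Grey bench power unit fixed to the counter, 130 (x) x 250 (y) x 55 mm high, turned by up to 0.25 rad. Origin at the centre of its underside; x to its rear, y to its left, z up. On its flat top, 55 mm up: six flush plates, and at y = -82 mm a cover that slides along x between two rails 6 mm high (inner faces 31 mm either side of y = -82).
- plates_centre (a point): Middle of the six identical square plates (46x46 mm, flush with the unit's top, each in its own 48 mm opening), on their top face, at x = 0, y = +38 mm in the unit's frame; axes as the unit's. Plate centres from here: x = -29 or +29 mm, y = -54, 0 or +54 mm. One is the concealed catch, a different one each time; nothing shows which.
- catch (a joint): Push-in depth (m) of the one plate that is the concealed catch: 0 flush, 0.006 fully pressed. It moves straight down against a spring (about 2 N to start, 4.5 N fully in) and comes back up when let go; pressed by 4 to 5 mm it frees the cover. The other five plates are rigid.
- cover (a joint): Travel (m) of the aluminium sliding cover over the reset button, a 62x60x3 mm plate, its top 4 mm above the unit's top: 0 closed and latched, 0.064 fully open. Once freed, its spring drives it to the unit's rear (+x) in about half a second, and it stays there; it cannot be pushed open while latched.
- reset_button (a joint): Push-in depth (m) of the black square reset button, 53x53 mm, in a 56 mm opening: 0 out and flush with the unit's top, 0.006 fully in. It moves straight down, takes about 4 N all the way, and stays where it is left.
- reset_top (a point): Centre of the reset button's top face, at x = -31, y = -82 mm in the unit's frame, 55 mm above the counter when out; z up. Under the cover while that is closed.
- screwdriver: Bystander: orange-handled screwdriver, 22x169x22 mm, lying in front of the power unit. Origin at the centre of its underside.
- flux_tin: Bystander: low round tin of flux, 46x46x16 mm, in front of the power unit. Origin at the centre of its underside.
- tape_roll: Bystander: roll of black tape, 58x56x19 mm, lying behind the power unit. Origin at the centre of its underside.
- solder_reel: Bystander: standing reel of solder, 53x66x66 mm, behind the power unit. Origin at the centre of its underside.
- side_cutters: Bystander: side cutters, 36x128x12 mm, lying behind the power unit. Origin at the centre of its underside.
- chuck_key: Bystander: drill chuck key, 52x72x12 mm, lying to the right of the power unit. Origin at the centre of its underside.
- drink_bottle: Bystander: standing plastic drink bottle, 64x63x226 mm, far to the right. Origin at the centre of its underside.

How it is judged:
By the outcome, as a careful person would: the job done as asked, in the order asked, and still so for the second after the job is handed in, with the robot touching nothing.
It also fails if it takes over 48 s, if anything falls off the work surface, if the arm or the gripper's body presses on something with over 40 N, if the wrist force passes 120 N, or if a joint passes its speed limit or range.

## Working session

There is one attempt and no reset: what is moved stays moved. The work goes in short steps, Python scripts to look and compute and a tool call to move; the robot and the scene stay as the last step left them, time stands still between calls to the robot, and variables do not carry over. Pictures are saved under pics/ and viewed, at most 10 in all, crops included, and the job is handed in when it is done.

Besides the shell and the picture viewer there is one more tool, called after ">>>" in YAML: its name, and indented under it one key for each argument. send_rows: Moves the arm, as the interface text tells. Its arguments: {"type":"object","properties":{"targets":{"type":"array"},"force":{"type":"number"}},"required":["targets"]}

```bash
mkdir -p pics; ls; python3 - <<'E'
from station import *
import cv2
for n in ["top","side"]:
    im=camera(n); cv2.imwrite(f"pics/{n}0.png",im); m=camera_model(n); print(n,m)
o=get_obs(); print(o)
E
```

```text
pics
top {'fovy': 48.723516293841016, 'cx': 260.5108852685773, 'cy': 187.22393423881067, 'T': array([[-0.00123595, -0.9963269 ,  0.08562235,  0.46201951],
       [-0.99999747,  0.00107027, -0.00198092, -0.13328866],
       [ 0.001882  , -0.08562458, -0.99632569,  1.0074222 ],
       [ 0.        ,  0.        ,  0.        ,  1.        ]])}
side {'fovy': 46.32173595354965, 'cx': 258.6570759103116, 'cy': 195.27990179727036, 'T': array([[-9.98224281e-01,  2.90441897e-02, -5.20069219e-02,
         5.66353501e-01],
       [ 5.95673100e-02,  4.84620777e-01, -8.72693783e-01,
         7.31332309e-01],
       [-1.43048881e-04, -8.74242036e-01, -4.85490311e-01,
         5.67699848e-01],
       [ 0.00000000e+00,  0.00000000e+00,  0.00000000e+00,
         1.00000000e+00]])}
{'time_s': 0.1, 'qpos': array([ 1.08539765e+00,  3.00423083e-01,  1.52151081e+00, -5.36425515e-06,
        1.32067547e+00, -6.66242988e-02]), 'joint_vel': array([-5.35469943e-04, -4.59570099e-04,  3.06721690e-05,  3.42899498e-04,
        1.23953946e-04, -7.97294666e-04]), 'tau': array([-5.46117519e-05, -5.32640147e+01, -3.53289878e+01,  7.09247170e-02,
        2.33915064e-02, -1.35297710e-04]), 'ee_pos': array([0.22356293, 0.5022656 , 0.20494239]), 'eef_rot': array([-3.14057786e+00, -6.25026818e-05,  2.72281957e+00]), 'force': array([ 0.56436683,  0.50072967, -0.80611666]), 'moment': array([ 0.00991618, -0.00148354, -0.07266638]), 'grip_force': 0.0, 'grip_width': 0.09389117088982626}
```

View pics/top0.png

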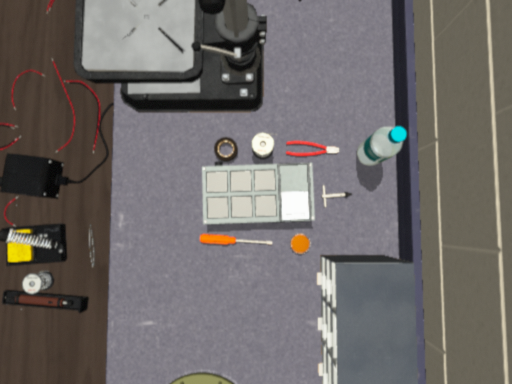

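View pics/side0.png

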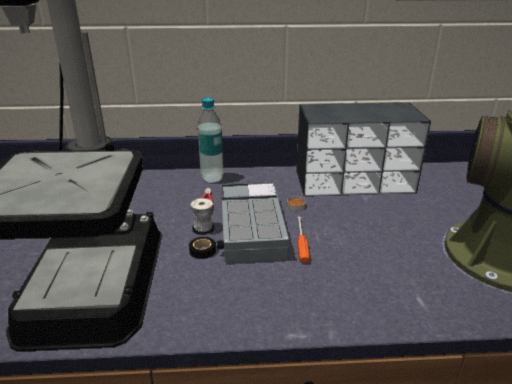

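The top view shows the unit at about (203..314, 165..224). It has six plates at columns 215–265, and the bright closed cover is at (295,206). Next I'll find the plate blobs.

```bash
cat > h.py <<'E'
import numpy as np, cv2
from station import *
def ray(n,uv,z,m=None):
    m=m or camera_model(n); f=192/np.tan(np.radians(m["fovy"]/2)); T=m["T"]
    d=T[:3,:3]@np.array([(uv[0]-m["cx"])/f,(uv[1]-m["cy"])/f,1]); o=T[:3,3]
    return o+d*(z-o[2])/d[2]
E
python3 - <<'E'
from h import *
im=cv2.imread("pics/top0.png"); c=im[155:235,195:325]
big=cv2.resize(c,None,fx=6,fy=6,interpolation=cv2.INTER_CUBIC); cv2.imwrite("pics/crop0.png",big)
g=cv2.cvtColor(big,cv2.COLOR_BGR2GRAY)
b=cv2.adaptiveThreshold(g,255,cv2.ADAPTIVE_THRESH_MEAN_C,cv2.THRESH_BINARY,61,-1)
cs,_=cv2.findContours(b,cv2.RETR_LIST,cv2.CHAIN_APPROX_NONE)
for k in cs:
    (x,y),(w,h),a=cv2.minAreaRect(k)
    if 90<min(w,h) and max(w,h)<250:
        uv=((x+.5)/6-.5+195,(y+.5)/6-.5+155); print(np.round(uv,1),np.round([w/6,h/6,a],1),ray("top",uv,.055).round(4))
E
```

```text
[217.5 207.2] [18.9 19.4 89.4] [ 0.4989 -0.0386  0.055 ]
[241.4 206.2] [19.3 19.3 90. ] [ 0.501  -0.0923  0.055 ]
[294.4 205.2] [18.9 18.7 86.4] [ 0.5033 -0.2113  0.055 ]
[265.5 205.4] [19.5 19.9 89.3] [ 0.5028 -0.1462  0.055 ]
[216.6 181.3] [19.5 19.   0.7] [ 0.5574 -0.0361  0.055 ]
[240.9 180.5] [19.2 20.3 89. ] [ 0.5593 -0.0909  0.055 ]
[264.4 180.2] [19.2 20.  88.8] [ 0.5599 -0.144   0.055 ]
[293.7 180.2] [22.2 22.  -0. ] [ 0.5596 -0.2101  0.055 ]
```

View pics/crop0.png

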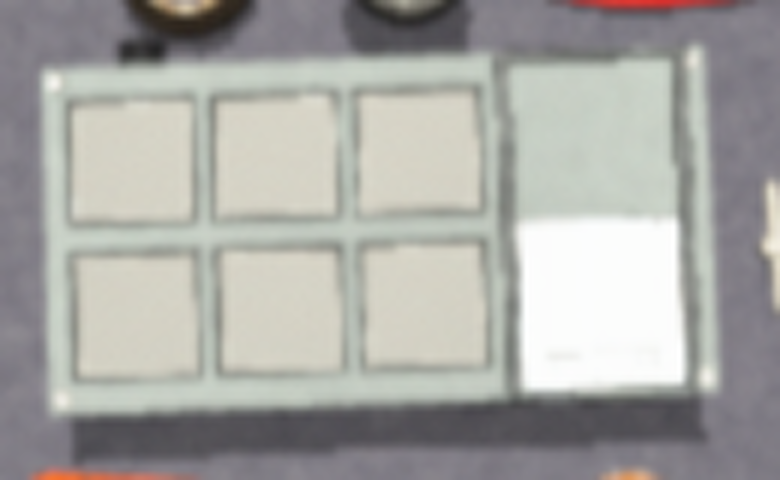

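The shut-up cover is at crop (600,300), closed. Unit yaw is about 0.035 and the plates' centre is about (0.530, -0.0914). I'm moving to the front-left plate with the fingers shut and the closing line along the unit's y.

>>> send_rows:
  targets:
    - {"x": 0.086, "y": -0.169, "spin": 0.018, "claw": 0}
    - {"x": 0.086, "y": -0.169, "spin": 0.018, "claw": 0}
    - {"x": 0.086, "y": -0.169, "spin": 0.018, "claw": 0}
    - {"x": 0.086, "y": -0.169, "spin": 0.018, "claw": 0}
    - {"x": 0.086, "y": -0.169, "spin": 0.018, "claw": 0}
    - {"x": 0.086, "y": -0.169, "spin": 0.018, "claw": 0}
    - {"x": 0.086, "y": -0.169, "spin": 0.018, "claw": 0}
    - {"x": 0.086, "y": -0.169, "spin": 0.018, "claw": 0}
    - {"x": 0.086, "y": -0.169, "spin": 0.018, "claw": 0}
    - {"x": 0.086, "y": -0.169, "spin": 0.018, "claw": 0}
    - {"x": 0.086, "y": -0.169, "spin": 0.018, "claw": 0}
    - {"x": 0.086, "y": -0.169, "spin": 0.018, "claw": 0}
    - {"x": 0.086, "y": -0.169, "spin": 0.018, "claw": 0}
    - {"x": 0.086, "y": -0.169, "spin": 0.018, "claw": 0}
    - {"x": 0.086, "y": -0.169, "spin": 0.018, "claw": 0}
    - {"x": 0.086, "y": -0.169, "spin": 0.018, "claw": 0}
    - {"z": -0.15, "claw": 0}
    - {"z": -0.2, "claw": 0}
    - {"z": -0.2, "claw": 0}
    - {"z": -0.05, "claw": 0}

```text
schema error: expected keys x, y, z, spin, claw
```

>>> send_rows:
  targets:
    - {"x": 0.086, "y": -0.169, "z": 0, "spin": 0.018, "claw": 0}
    - {"x": 0.086, "y": -0.169, "z": 0, "spin": 0.018, "claw": 0}
    - {"x": 0.086, "y": -0.169, "z": 0, "spin": 0.018, "claw": 0}
    - {"x": 0.086, "y": -0.169, "z": 0, "spin": 0.018, "claw": 0}
    - {"x": 0.086, "y": -0.169, "z": 0, "spin": 0.018, "claw": 0}
    - {"x": 0.086, "y": -0.169, "z": 0, "spin": 0.018, "claw": 0}
    - {"x": 0.086, "y": -0.169, "z": 0, "spin": 0.018, "claw": 0}
    - {"x": 0.086, "y": -0.169, "z": 0, "spin": 0.018, "claw": 0}
    - {"x": 0.086, "y": -0.169, "z": 0, "spin": 0.018, "claw": 0}
    - {"x": 0.086, "y": -0.169, "z": 0, "spin": 0.018, "claw": 0}
    - {"x": 0.086, "y": -0.169, "z": 0, "spin": 0.018, "claw": 0}
    - {"x": 0.086, "y": -0.169, "z": 0, "spin": 0.018, "claw": 0}
    - {"x": 0.086, "y": -0.169, "z": 0, "spin": 0.018, "claw": 0}
    - {"x": 0.086, "y": -0.169, "z": 0, "spin": 0.018, "claw": 0}
    - {"x": 0.086, "y": -0.169, "z": 0, "spin": 0.018, "claw": 0}
    - {"x": 0.086, "y": -0.169, "z": 0, "spin": 0.018, "claw": 0}
    - {"x": 0, "y": 0, "z": -0.2, "spin": 0, "claw": 0}
    - {"x": 0, "y": 0, "z": -0.2, "spin": 0, "claw": 0}
    - {"x": 0, "y": 0, "z": -0.2, "spin": 0, "claw": 0}
    - {"x": 0, "y": 0, "z": -0.05, "spin": 0, "claw": 0}

```text
time_s: 2.1
ee_pos: [0.4967, -0.0381, 0.0718]
eef_rot: [3.14, -0.006, -3.108]
force: [1.1, -1.0, 1.8]
grip_width: 0.0003
grip_force: 0.0
```

>>> send_rows:
  targets:
    - {"x": 0.01, "y": 0, "z": -0.05, "spin": 0, "claw": 0}
    - {"x": 0, "y": 0, "z": 0, "spin": 0, "claw": 0}
    - {"x": 0, "y": 0, "z": 0, "spin": 0, "claw": 0}

```text
time_s: 2.4
ee_pos: [0.5017, -0.0384, 0.0668]
eef_rot: [-3.141, 0.002, -3.108]
force: [0.4, 0.5, -0.6]
grip_width: 0.0005
grip_force: 0.0
```

>>> send_rows:
  targets:
    - {"x": 0, "y": 0, "z": -0.04, "spin": 0, "claw": 0}
    - {"x": 0, "y": 0, "z": -0.01, "spin": 0, "claw": 0}
    - {"x": 0, "y": 0, "z": -0.005, "spin": 0, "claw": 0}
    - {"x": 0, "y": 0, "z": -0.005, "spin": 0, "claw": 0}
    - {"x": 0, "y": 0, "z": 0, "spin": 0, "claw": 0}
    - {"x": 0, "y": 0, "z": 0, "spin": 0, "claw": 0}

```text
time_s: 3.0
ee_pos: [0.5011, -0.0383, 0.0551]
eef_rot: [-3.141, 0.001, -3.108]
force: [-10.9, 1.9, 22.4]
grip_width: 0.0005
grip_force: 11.1
```

Surface at 0.055 with 22 N and no give, so the front-left plate is rigid. Next: front-middle.

>>> send_rows:
  targets:
    - {"x": 0, "y": 0, "z": 0.06, "spin": 0, "claw": 0}
    - {"x": 0, "y": 0, "z": 0, "spin": 0, "claw": 0}
    - {"x": 0.005, "y": -0.135, "z": 0, "spin": 0, "claw": 0}
    - {"x": 0.005, "y": -0.135, "z": 0, "spin": 0, "claw": 0}
    - {"x": 0, "y": 0, "z": 0, "spin": 0, "claw": 0}
    - {"x": 0, "y": 0, "z": -0.045, "spin": 0, "claw": 0}
    - {"x": 0, "y": 0, "z": -0.01, "spin": 0, "claw": 0}
    - {"x": 0, "y": 0, "z": -0.005, "spin": 0, "claw": 0}
    - {"x": 0, "y": 0, "z": 0, "spin": 0, "claw": 0}
    - {"x": 0, "y": 0, "z": 0, "spin": 0, "claw": 0}

```text
time_s: 4.0
ee_pos: [0.5032, -0.0923, 0.0551]
eef_rot: [-3.14, 0.001, -3.107]
force: [-12.1, -4.3, 29.3]
grip_width: 0.0003
grip_force: 15.0
```

Rigid. Front-right next.

>>> send_rows:
  targets:
    - {"x": 0, "y": 0, "z": 0.06, "spin": 0, "claw": 0}
    - {"x": 0, "y": 0, "z": 0, "spin": 0, "claw": 0}
    - {"x": 0.005, "y": -0.135, "z": 0, "spin": 0, "claw": 0}
    - {"x": 0.005, "y": -0.135, "z": 0, "spin": 0, "claw": 0}
    - {"x": 0, "y": 0, "z": 0, "spin": 0, "claw": 0}
    - {"x": 0, "y": 0, "z": -0.045, "spin": 0, "claw": 0}
    - {"x": 0, "y": 0, "z": -0.01, "spin": 0, "claw": 0}
    - {"x": 0, "y": 0, "z": -0.003, "spin": 0, "claw": 0}
    - {"x": 0, "y": 0, "z": 0, "spin": 0, "claw": 0}
    - {"x": 0, "y": 0, "z": 0, "spin": 0, "claw": 0}

```text
time_s: 5.0
ee_pos: [0.5052, -0.1459, 0.0551]
eef_rot: [-3.14, 0.001, -3.107]
force: [-10.6, -2.6, 27.3]
grip_width: 0.0004
grip_force: 13.5
```

Rigid. Rear-right next.

>>> send_rows:
  targets:
    - {"x": 0, "y": 0, "z": 0.06, "spin": 0, "claw": 0}
    - {"x": 0, "y": 0, "z": 0, "spin": 0, "claw": 0}
    - {"x": 0.14, "y": 0.005, "z": 0, "spin": 0, "claw": 0}
    - {"x": 0.14, "y": 0.005, "z": 0, "spin": 0, "claw": 0}
    - {"x": 0, "y": 0, "z": 0, "spin": 0, "claw": 0}
    - {"x": 0, "y": 0, "z": -0.045, "spin": 0, "claw": 0}
    - {"x": 0, "y": 0, "z": -0.01, "spin": 0, "claw": 0}
    - {"x": 0, "y": 0, "z": -0.005, "spin": 0, "claw": 0}
    - {"x": 0, "y": 0, "z": 0, "spin": 0, "claw": 0}
    - {"x": 0, "y": 0, "z": 0, "spin": 0, "claw": 0}

```text
time_s: 6.0
ee_pos: [0.5602, -0.1442, 0.0535]
eef_rot: [3.141, -0.001, -3.108]
force: [-0.5, 0.9, 1.0]
grip_width: 0.0005
grip_force: 0.5
```

This one gives: z is 0.0535 at low force. I'm pressing it fully.

>>> send_rows:
  targets:
    - {"x": 0, "y": 0, "z": -0.01, "spin": 0, "claw": 0}
    - {"x": 0, "y": 0, "z": -0.01, "spin": 0, "claw": 0}
    - {"x": 0, "y": 0, "z": -0.008, "spin": 0, "claw": 0}
    - {"x": 0, "y": 0, "z": 0, "spin": 0, "claw": 0}
    - {"x": 0, "y": 0, "z": 0, "spin": 0, "claw": 0}
    - {"x": 0, "y": 0, "z": 0, "spin": 0, "claw": 0}
    - {"x": 0, "y": 0, "z": 0, "spin": 0, "claw": 0}
    - {"x": 0, "y": 0, "z": 0, "spin": 0, "claw": 0}

```text
time_s: 6.8
ee_pos: [0.5605, -0.1443, 0.0491]
eef_rot: [3.142, -0.0, -3.108]
force: [-8.1, 3.4, 15.2]
grip_width: 0.0002
grip_force: 7.9
```

```bash
python3 - <<'E'
from h import *
im=camera("top"); c=im[155:235,195:325]
cv2.imwrite("pics/crop1.png",cv2.resize(c,None,fx=6,fy=6,interpolation=cv2.INTER_CUBIC))
print(get_obs()["ee_pos"])
E
```

```text
[ 0.56046806 -0.14431142  0.04907405]
```

View pics/crop1.png

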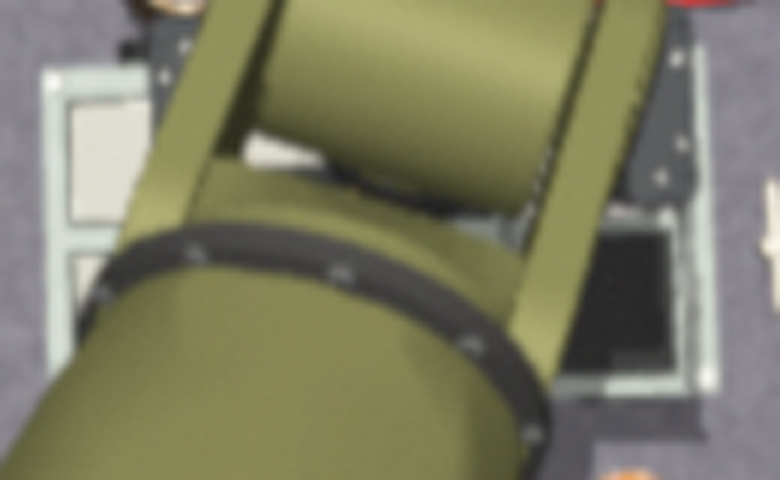

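The cover has sprung open and the black button shows at crop (620,300). I'm lifting off and moving over the button.

>>> send_rows:
  targets:
    - {"x": 0, "y": 0, "z": 0.05, "spin": 0, "claw": 0}
    - {"x": 0, "y": 0, "z": 0.1, "spin": 0, "claw": 0}
    - {"x": 0, "y": 0, "z": 0, "spin": 0, "claw": 0}
    - {"x": -0.096, "y": -0.113, "z": 0, "spin": 0, "claw": 0}
    - {"x": -0.096, "y": -0.113, "z": 0, "spin": 0, "claw": 0}
    - {"x": -0.096, "y": -0.113, "z": 0, "spin": 0, "claw": 0}
    - {"x": 0, "y": 0, "z": 0, "spin": 0, "claw": 0}
    - {"x": 0, "y": 0, "z": 0, "spin": 0, "claw": 0}

```text
time_s: 7.65
ee_pos: [0.503, -0.2123, 0.0778]
eef_rot: [3.141, -0.0, -3.109]
force: [-0.2, 0.9, 0.5]
grip_width: 0.0007
grip_force: 0.0
```

```bash
python3 - <<'E'
from h import *
print(get_obs()["ee_pos"]); cv2.imwrite("pics/s2.png",camera("side")[160:280,180:340].repeat(4,0).repeat(4,1)); 
E
```

```text
[ 0.50304643 -0.21231016  0.07776674]
```

View pics/s2.png

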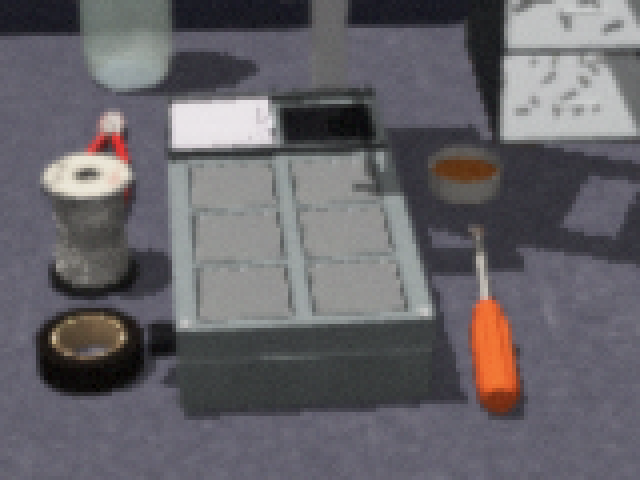

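The cover is fully open at crop (220,125), the button is black at (325,125), all plates are flush and the bystanders haven't moved. Pressing the button now.

>>> send_rows:
  targets:
    - {"x": 0, "y": 0, "z": -0.09, "spin": 0, "claw": 0}
    - {"x": 0, "y": 0, "z": -0.02, "spin": 0, "claw": 0}
    - {"x": 0, "y": 0, "z": -0.01, "spin": 0, "claw": 0}
    - {"x": 0, "y": 0, "z": -0.01, "spin": 0, "claw": 0}
    - {"x": 0, "y": 0, "z": -0.01, "spin": 0, "claw": 0}
    - {"x": 0, "y": 0, "z": -0.01, "spin": 0, "claw": 0}
    - {"x": 0, "y": 0, "z": -0.005, "spin": 0, "claw": 0}
    - {"x": 0, "y": 0, "z": 0, "spin": 0, "claw": 0}
    - {"x": 0, "y": 0, "z": 0, "spin": 0, "claw": 0}
    - {"x": 0, "y": 0, "z": 0, "spin": 0, "claw": 0}

```text
time_s: 8.7
ee_pos: [0.5038, -0.212, 0.049]
eef_rot: [-3.141, 0.002, -3.108]
force: [-6.3, 7.5, 22.0]
grip_width: 0.0007
grip_force: 10.9
```

The button bottomed at 6 mm (z 0.049, 22 N). Now lifting clear.

>>> send_rows:
  targets:
    - {"x": 0, "y": 0, "z": 0.05, "spin": 0, "claw": 0}
    - {"x": 0, "y": 0, "z": 0.15, "spin": 0, "claw": 0}
    - {"x": 0, "y": 0, "z": 0.2, "spin": 0, "claw": 0}
    - {"x": 0, "y": 0, "z": 0.2, "spin": 0, "claw": 0}
    - {"x": 0, "y": 0, "z": 0.1, "spin": 0, "claw": 0}
    - {"x": 0, "y": 0, "z": 0, "spin": 0, "claw": 0}
    - {"x": 0, "y": 0, "z": 0, "spin": 0, "claw": 0}
    - {"x": 0, "y": 0, "z": 0, "spin": 0, "claw": 0}

```text
time_s: 9.5
ee_pos: [0.5027, -0.212, 0.1857]
eef_rot: [3.141, -0.002, -3.108]
force: [0.2, 0.6, -0.5]
grip_width: 0.0006
grip_force: 0.0
```

```bash
python3 - <<'E'
from h import *
print(get_obs()["ee_pos"]); cv2.imwrite("pics/s3.png",camera("side")[160:280,180:340].repeat(4,0).repeat(4,1)); 
E
```

```text
[ 0.50274377 -0.21198078  0.18569632]
```

View pics/s3.png

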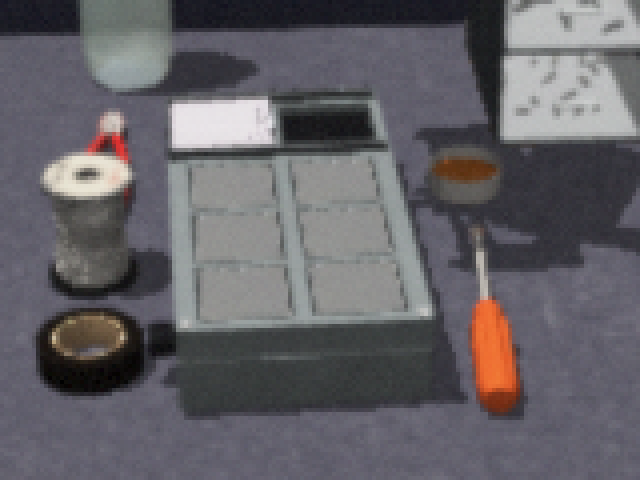

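The cover is open at crop (220,125), the button is sunk at (325,125), the plates are flush, the bystanders are where they were and the arm is clear.

```bash
python3 -c "
from station import *
print(hand_in())"
```

```text
the job is handed in; nothing more can be done
None
```

The job is done and handed in at about 9.5 s: the rear-right plate was the catch, the cover sprung fully open, the plate came back up, and the reset button was pushed its full 6 mm in, with the surrounding things I could see in the last picture not moved.

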